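# Back a vial carousel up one notch past its ratchet pawl

### The job

The vial carousel has gone one position too far: with a closed fingertip flip its ratchet pawl up and over by the thumb lever so that it stays open, then gently push the finger bar on the hub to turn the wheel backward (clockwise from above) not quite one notch. Flip the pawl down again behind the tooth that has passed it, and push the wheel on backward until the next tooth stops against the pawl, exactly one position back. Pick nothing up, and leave the vials in their wells and the things standing around where they are.

Things in the scene. Friction and masses are not known exactly. Their poses are not given: they have to be found in the camera images.
- sampler: White sampler stand, fixed on the bench: deck 290 x 370 x 40 mm with a black drum-shaped vial carousel (238 mm diameter, rim 96 mm above the bench) on it. Origin on the carousel's vertical axis at bench level, z up, yaw within 0.4 rad. Millimetre positions (x, y) below are in this frame, heights above the bench. Pawl on the +y side, needle column on the -y side.
- needle (a point): Needle tip, 135 mm above the bench over the well at (0, -88). Its arm, 40 mm wide, at height 155 to 185 mm, reaches in from the column to y = -75; the column, 64 x 54 mm, stands at (0, -166), 190 mm high: the tallest part of the stand. All else on it is below 172 mm.
- wheel_centre (a point): The carousel's axis at rim height, 96 mm. The rim carries 16 upright steel saw teeth, 104 to 119 mm from the axis, tips at 106 mm. Each has a steep face that meets the pawl nose when the wheel turns backward, and a long ramp: with the pawl down the wheel goes forward only, with the pawl up both ways. The hub rises to 118 mm, the vials (centres 88 mm from the axis) to 131 mm.
- carousel (a joint): Turn of the carousel, rad: 0 at the start, negative = backward = clockwise from above. One notch is 0.3927 (22.5 degrees). Slight drag (0.06 N m), stays where left. If the pawl is let down at 0.5 to 0.95 of a notch back, its nose lies on the ramp or in the gap behind the passed tooth, and pushing on backward is then stopped by the next steep face at exactly one notch, -0.393. Let down later, it lands on a tooth.
- pawl (a joint): Angle of the steel pawl, rad: 0 = down, nose in the gap between teeth; about 0.15 = nose on top of a tooth; 1.745 = thrown fully open, against its stop. Moved by gravity only: it falls shut below about 0.9 and falls open and stays open above about 1.0; about 0.5 N at the thumb pad moves it.
- pawl_hinge (a point): Middle of the pawl's hinge, at (62, 112), height 112 mm, axis along y. Pawl down: its arm, 12 mm wide (y 106 to 118), runs level 62 mm towards -x, top at 117 mm, and the thumb lever stands up 75 degrees off the arm. Open: the arm stands upright (80 degrees), the lever lies level towards +x. Hinge bracket on the outside (y 126 to 136) up to 125 mm.
- pawl_nose (a point): Underside of the nose at the end of the pawl's arm. Pawl down: at (4, 112), height 97 mm. Open: the arm stands upright with its nose at the top, about (66, 112), up to 172 mm high; pushing the upright arm towards -x until it leans past the top of its swing lets it fall shut.
- thumb_pad (a point): Middle of the cross pad at the end of the pawl's thumb lever: a dark steel rod of 11 mm diameter, 40 mm long along y (106 to 146), 48 mm from the hinge. Pawl down: at (50, 126), height 158 mm; pushing it level towards +x by about 60 mm throws the pawl open. Open: at (110, 126), height 116 mm.
- bar_end (a point): Top of the carousel's black finger bar (its carry handle) at the end nearer the robot: 112 mm long, 13 mm thick, across the hub through the axis, height 118 to 160 mm, solid from 32 to 56 mm from the axis, an opening under its middle; this end is 56 mm from the axis. At the start the bar lies along x and this end points to -x; pushing it towards +y turns the wheel backward.
- vial0: Loose glass vial with black cap, 22 mm diameter, 75 mm tall, standing in a well of the carousel, at the start at (-88, 0); origin at the centre of its foot, 56 mm above the bench.
- vial1: Loose glass vial with black cap, 22 mm diameter, 75 mm tall, standing in a well of the carousel, at the start at (-81, -34); origin at the centre of its foot, 56 mm above the bench.
- vial2: Loose glass vial with black cap, 22 mm diameter, 75 mm tall, standing in a well of the carousel, at the start at (-62, -62); origin at the centre of its foot, 56 mm above the bench.
- vial3: Loose glass vial with black cap, 22 mm diameter, 75 mm tall, standing in a well of the carousel, at the start at (-34, -81); origin at the centre of its foot, 56 mm above the bench.
- vial4: Loose glass vial with black cap, 22 mm diameter, 75 mm tall, standing in a well of the carousel, at the start at (-0, -88); origin at the centre of its foot, 56 mm above the bench (now under the needle).
- vial5: Loose glass vial with black cap, 22 mm diameter, 75 mm tall, standing in a well of the carousel, at the start at (34, -81); origin at the centre of its foot, 56 mm above the bench (the one that must come back under the needle).
- spare_vial: Loose vial like the others parked on the deck of the stand beside the drum, at its front corner on the pawl side, foot at height 40 mm, 22 mm diameter, 75 mm tall; origin at the centre of its foot. Leave it.
- solvent: Amber glass jar with black cap, 70 mm diameter, 130 mm tall, on the bench beside the pawl side; origin at the centre of its foot. Leave it.
- screwdriver: Screwdriver with black handle, 170 mm long, lying on the bench beyond the needle column; origin at its middle, on the bench. Leave it.

How it is judged:
By the outcome, as a careful person would: the job done as asked, in the order asked, and still so for the second after the job is handed in, with the robot touching nothing.
It also fails if it takes over 58 s, if anything falls off the work surface, if the arm or the gripper's body presses on something with over 40 N, if the wrist force passes 120 N, or if a joint passes its speed limit or range.

### The arm

A 6-joint arm with a two-finger parallel gripper is mounted at the origin on the work surface. World frame = base frame: x ahead of the robot, y to its left, z up, the work surface at z = 0. Lengths are in mm, angles in rad, forces in N, time in s.
With the tool pointing down it reaches from about 275 to 750 mm from the base axis. Payload 10.2 kg.
Tool frame: the origin (TCP) lies at the very end of the fingers, on their centre line; the grasp point (between the pads) lies 19 mm behind it; z points along the fingers, y is the line along which they close (so a half turn about z gives the same grasp; the last joint's range is limited). The gripper opens to 85 mm and grips with 20 to 120 N. Pads are 22 mm wide; open, the fingers measure 114 mm over their backs; the gripper's body (76 mm by 85 mm) begins 54 mm behind the grasp point. The pads swing forward as they close: fully open they stand 13 mm farther back than shut.
Start: joints at [0.982, 0.313, 1.498, -0, 1.331, -0.223], TCP at [187.804, 490.266, 231.294] pointing down, gripper open.
Joint ranges: [-2.94, 2.94], [-0.97, 2.17], [0.19, 2.56], [-1.23, 4.37], [0.02, 3.11], [-2.88, 2.88]. Speed limits (rad/s): [2.39, 2.39, 3.01, 3.14, 3.14, 3.14].

### API

Orientations are given as a unit quaternion [w, x, y, z].
In Python, from rig import ctrl gives the robot as it stands.
- The arm moves only by the shell command python3 -m inch 'ROWS' [OPENING] [FORCE]. ROWS is text: rows parted by semicolons, each of 6 numbers parted by spaces: the shift along the tool's x, y, z in mm, then the turn, a rotation vector about the tool's x, y, z in units of 6 degrees (1.0 is 6 degrees). A call has exactly 10 rows; each row shifts and turns the commanded pose from where the row before left it, along the tool's axes as they then stand; what a row does not reach is not made up. A row lasts 1/12 s, in which the tool goes at most 41.7 mm and 7.16 degrees, less where a joint would pass 70% of its speed; a pose out of reach is approached as far as the arm can. A call with a gripper value outside its range is refused whole. OPENING is the opening, from 0 (shut) to 1 (fully open), set as the call begins (- or left out, the last holds). The fingers move at their own pace and stop on an object; FORCE is the grip in N (left out, the last holds). Time passes only in rows, so rows that do not move let the fingers close, or fill a call up. It gives the time, the measured TCP pose, the force, the opening and the grip force at its end, in the units of the state.
- ctrl.sense(): the state, without advancing time (a new reading comes with each control period).
- ctrl.capture(name): name is "scene" or "top"; returns a dict with "image" (384x512x3 uint8, red, green, blue), "intrinsics" (3x3 intrinsics, pixels), "rvec" (rotation vector, rad) and "tvec" (3), from world to camera coordinates, as OpenCV has them. Camera axes: x right, y down, z forward; pixel columns grow to the right and rows downward; lengths in mm; the calibration is good to about 2 mm. A picture is of the moment at which its call begins. There is no depth.
- ctrl.finish_job(): hands the job in; it is judged then, once.
The state is a dict: "time_s": time; "joints": joint angles; "dq": joint speeds; "tau": joint torques, N m; "eef_pos": TCP position; "ee_rot": TCP orientation; "force": force on the tool from outside, world axes, zero at the start; "wrist_torque": the same for the moment, N m; "grip_width": opening from 0.0 (shut) to 1.0 (fully open); "grip_force": force on a finger pad.
Only numpy, scipy, OpenCV 4.12 (cv2) and the standard library are available. Lean on these libraries where they do the work, as an engineer would, in place of code of your own. Each camera call takes 0.05 s, during which the arm holds its last target. There are 200 camera calls.

## Working session

There is one attempt and no reset: what is moved stays moved. The work goes in short steps, Python scripts to look and compute and a shell command to move; the robot and the scene stay as the last step left them, time stands still between calls to the robot, and variables do not carry over. Pictures are saved under pics/ and viewed, at most 10 in all, crops included, and the job is handed in when it is done.

```bash
ls; mkdir -p pics; python3 - <<'E'
from rig import ctrl
import cv2
for n in("scene","top"):
    c=ctrl.capture(n);cv2.imwrite(f"pics/{n}0.png",c["image"][:,:,::-1])
    print(n,c["intrinsics"],c["rvec"],c["tvec"])
s=ctrl.sense();print(s["time_s"],s["eef_pos"],s["ee_rot"],s["force"])
E
```

```text
pics
scene [[447.64887797   0.         261.92175894]
 [  0.         447.64887797 191.44468159]
 [  0.           0.           1.        ]] [ 1.14366745  2.44989803 -0.93119338] [ 347.13153999 -237.66965736 1280.61101316]
top [[497.01638465   0.         261.04635301]
 [  0.         497.01638465 188.03527953]
 [  0.           0.           1.        ]] [ 2.18531192 -2.14179084  0.09575412] [  11.90839354  558.92333462 1072.09298581]
0.1 [187.66328467 490.04957658 230.79050833] [-2.40047223e-04  1.81900220e-01  9.83316815e-01 -5.41270394e-04] [ 0.48011022 -0.41046366  0.00525734]
```

View pics/scene0.png

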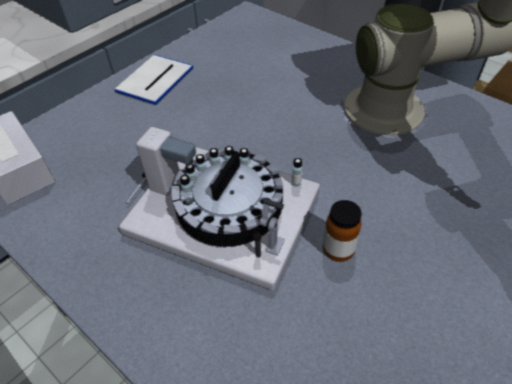

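View pics/top0.png

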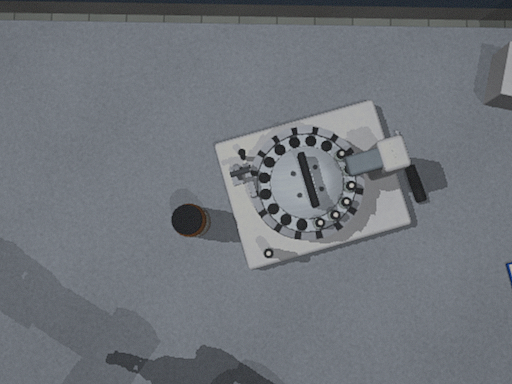

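The scene view shows the stand and the amber jar. In the top view the bar runs from about (301,153) to (316,206), the pawl pad is near (242,153), the jar is at (189,220) and the spare vial at (268,253).

```bash
cat > h.py <<'E'
import numpy as np,cv2
from rig import ctrl
from scipy.spatial.transform import Rotation as R
def cam(n):
    c=ctrl.capture(n);return c["image"][:,:,::-1].copy(),c["intrinsics"],np.array(c["rvec"]),np.array(c["tvec"])
def ray(c,u,v,z):
    M=cv2.Rodrigues(c[2])[0];d=M.T@np.linalg.inv(c[1])@[u,v,1];o=-M.T@c[3]
    return o+d*(z-o[2])/d[2]
def proj(c,p): return cv2.projectPoints(np.array(p,float).reshape(-1,1,3),c[2],c[3],c[1],None)[0].reshape(-1,2)
E
python3 - <<'E'
from h import *
c=cam("top");im=c[0]
g=im.max(2)
# bar
m=np.zeros(g.shape,np.uint8);m[145:215,290:326]=(g[145:215,290:326]<60)*255
n,l,s,ce=cv2.connectedComponentsWithStats(m);k=1+np.argmax(s[1:,4]);r=cv2.minAreaRect(np.argwhere(l==k)[:,::-1].astype(np.float32))
bx=cv2.boxPoints(r);print(r,s[k]);P=np.array([ray(c,*p,160) for p in bx]);print(P.round(1))
C=ray(c,*r[0],160);print("bar centre",C)
# deck
m=((im.min(2)>150)*255).astype(np.uint8);n,l,s,ce=cv2.connectedComponentsWithStats(m);k=1+np.argmax(s[1:,4])
r=cv2.minAreaRect(np.argwhere(l==k)[:,::-1].astype(np.float32));P=np.array([ray(c,*p,40) for p in cv2.boxPoints(r)]);print("deck",r,P.round(1))
cv2.imwrite("pics/crop.png",cv2.resize(im[90:280,160:440],None,fx=2.8,fy=2.8,interpolation=cv2.INTER_CUBIC))
c=cam("scene");cv2.imwrite("pics/crop2.png",cv2.resize(c[0][110:300,110:370],None,fx=3,fy=3,interpolation=cv2.INTER_CUBIC))
E
```

```text
((307.6789245605469, 179.59634399414062), (56.128623962402344, 7.471045017242432), 73.3007583618164) [298 152  21  56 405]
[[614.  -45.8 160. ]
 [618.6 -59.8 160. ]
 [513.6 -92.3 160. ]
 [509.2 -78.5 160. ]]
bar centre [563.55478296 -69.17464163 160.        ]
deck ((310.552978515625, 183.8433837890625), (128.81072998046875, 164.10427856445312), 74.18862915039062) [[ 652.8  129.    40. ]
 [ 760.1 -219.6   40. ]
 [ 486.4 -295.    40. ]
 [ 383.3   45.    40. ]]
```

View pics/crop.png

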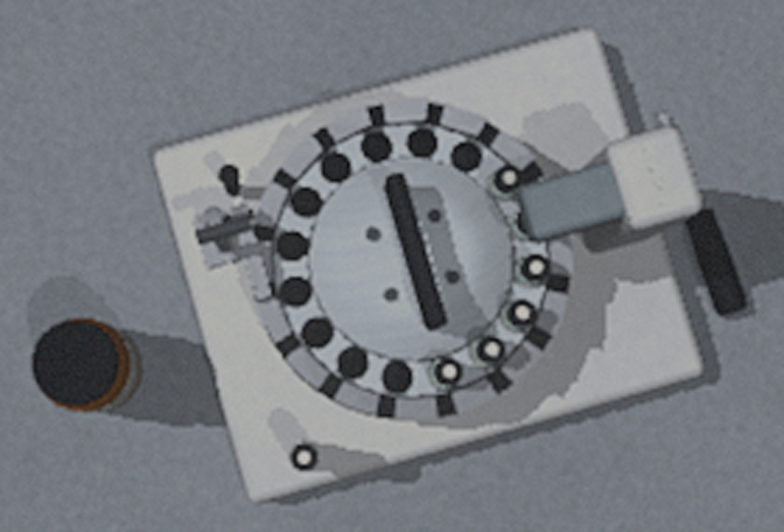

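View pics/crop2.png

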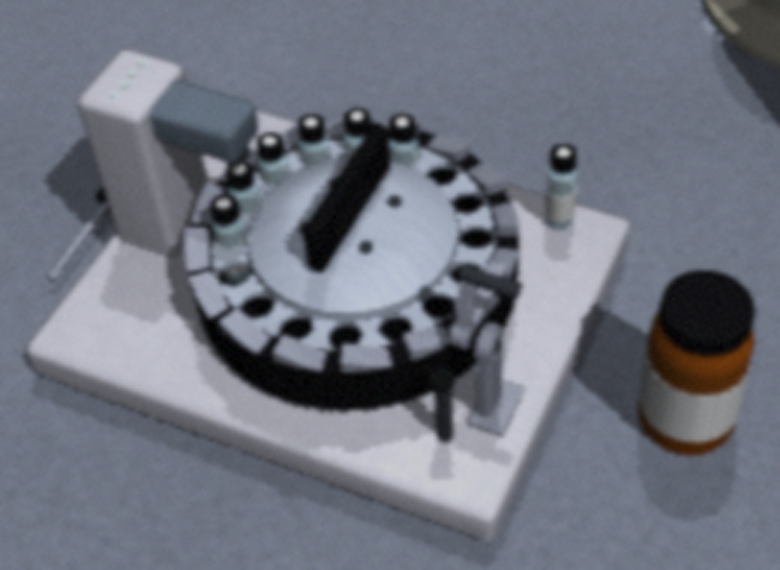

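The crops show the pawl down, with its pad bar at top-image px (230,175)-(251,167). The wells and vials are as described, and bar length 110 agrees with the 112 given, so the yaw is about 0.30. Next I check the predicted points against the images.

```bash
cat >> h.py <<'E'
C=np.array([563.5,-69.2]);YAW=0.298
def W(x,y,z): c,s=np.cos(YAW),np.sin(YAW);return np.array([C[0]+c*x-s*y,C[1]+s*x+c*y,z])
def L(p): c,s=np.cos(YAW),np.sin(YAW);d=np.array(p[:2])-C;return np.array([c*d[0]+s*d[1],-s*d[0]+c*d[1],p[2]])
E
python3 - <<'E'
from h import *
ims=[]
pts=[(50,106,158),(50,146,158),(4,112,97),(-88,0,131),(-81.3,-33.7,131),(-62,-62,131),(-56,0,160),(56,0,160),(62,112,112)]+[(x,y,40) for x in(-145,145) for y in (-185,185)]
c=cam("top");g=c[0].max(2)
for u,v,z in((230.4,175,158),(251,167.5,158),(242,154,158),(242,154,40),(268,253,115),(189,220,130)): print(u,v,L(ray(c,u,v,z)).round(1))
print("pred vials px",proj(c,[W(*p) for p in pts[3:6]]).round(1))
for n,(r0,r1,c0,c1),f in(("top",(90,280,160,440),2.8),("scene",(110,300,110,370),3)):
    c=cam(n);b=cv2.resize(c[0][r0:r1,c0:c1],None,fx=f,fy=f,interpolation=cv2.INTER_CUBIC)
    for p in proj(c,[W(*p) for p in pts]):cv2.drawMarker(b,tuple(int(t) for t in (p-[c0,r0]+.5)*f),(0,0,255),0,10,1)
    ims.append(b[:532,:780])
cv2.imwrite("pics/ov.png",cv2.resize(np.vstack([ims[0][:,:780],ims[1]]),None,fx=.56,fy=.56,interpolation=cv2.INTER_AREA))
R0=R.from_quat(np.roll(ctrl.sense()["ee_rot"],-1)).as_matrix();print(R0.round(3))
E
```

```text
230.4 175 [ 50.5 142.6 158. ]
251 167.5 [ 53.7  99.8 158. ]
242 154 [ 84.3 109.5 158. ]
242 154 [105.4 109.7  40. ]
268 253 [-116.5  113.7  115. ]
189 220 [-10.  247.5 130. ]
pred vials px [[319.  223.6]
 [334.3 215.7]
 [345.1 202.5]]
[[-0.934  0.358 -0.   ]
 [ 0.358  0.934 -0.   ]
 [ 0.    -0.    -1.   ]]
```

View pics/ov.png

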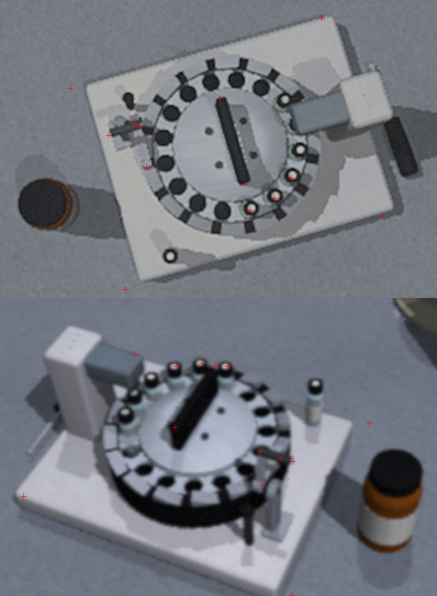

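The predicted points fall on the features in both views: bar, vials, and pad within a few mm. I turn the tool so its x is the stand's +y and its y is the stand's +x, and shut the gripper.

```bash
python3 -m inch '0 0 0 0 0 1.08; 0 0 0 0 0 1.08; 0 0 0 0 0 1.08; 0 0 0 0 0 1.08; 0 0 0 0 0 1.08; 0 0 0 0 0 1.08; 0 0 0 0 0 1.08; 0 0 0 0 0 1.08; 0 0 0 0 0 0; 0 0 0 0 0 0' 0
cat > st.py <<'E'
from h import *
s=ctrl.sense();M=R.from_quat(np.roll(s["ee_rot"],-1)).as_matrix()
print("t",round(s["time_s"],2),"loc",L(s["eef_pos"]).round(1),"toolx",np.degrees(np.arctan2(M[1,0],M[0,0])-YAW).round(1),"tilt",M[2].round(3),"F",np.round(s["force"],1),"w",s["grip_width"],"j6",np.round(s["joints"],2))
E
python3 st.py
```

```text
time_s: 1.18
eef_pos: [187.8, 490.3, 231.3]
ee_rot: [-0.0, 0.592, 0.806, -0.0]
force: [0.2, -0.0, -0.1]
grip_width: 0.002
grip_force: 0.0
t 1.18 loc [-194.9  645.1  231.3] toolx 90.3 tilt [-0. -0. -1.] F [ 0.2 -0.  -0.1] w 0.0022275781947957243 j6 [0.98 0.31 1.5  0.   1.33 0.68]
```

```bash
python3 -m inch '-25.5 10 0 0 0 0; -25.5 10 0 0 0 0; -25.5 10 0 0 0 0; -25.5 10 0 0 0 0; -25.5 10 0 0 0 0; -25.5 10 0 0 0 0; -25.5 10 0 0 0 0; -25.5 10 0 0 0 0; -25.5 10 0 0 0 0; -25.5 10 0 0 0 0' && python3 -m inch '-25.5 10 0 0 0 0; -25.5 10 0 0 0 0; -25.5 10 0 0 0 0; -25.5 10 0 0 0 0; -25.5 10 0 0 0 0; -25.5 10 0 0 0 0; -25.5 10 0 0 0 0; -25.5 10 0 0 0 0; -25.5 10 0 0 0 0; -25.5 10 0 0 0 0' 
python3 st.py; python3 - <<'E'
from h import *
ims=[]
for n,(r0,r1,c0,c1) in(("top",(110,230,190,350)),("scene",(130,270,180,360))):
    c=cam(n);b=c[0][r0:r1,c0:c1].copy()
    b=cv2.resize(b,(540,400),interpolation=cv2.INTER_CUBIC);f=np.array([540/(c1-c0),400/(r1-r0)])
    e=ctrl.sense()["eef_pos"]
    for p in proj(c,[e,W(50,106,158),W(50,146,158)]):cv2.drawMarker(b,tuple(int(t) for t in (p-[c0,r0]+.5)*f),(0,0,255),0,10,1)
    ims.append(cv2.resize(b,(400,300)))
cv2.imwrite("pics/a.png",np.hstack(ims))
E
```

```text
time_s: 2.02
eef_pos: [359.4, 275.1, 231.4]
ee_rot: [0.0, 0.592, 0.806, 0.0]
force: [0.3, -0.2, 0.2]
grip_width: 0.0
grip_force: 0.0
time_s: 2.85
eef_pos: [530.4, 61.0, 231.3]
ee_rot: [0.0, 0.592, 0.806, 0.0]
force: [0.4, 0.7, 0.2]
grip_width: -0.002
grip_force: 0.0
t 2.85 loc [  6.6 134.2 231.3] toolx 90.3 tilt [-0.  0. -1.] F [0.4 0.7 0.2] w -0.0021986710504492066 j6 [-0.11  0.33  1.47  0.    1.34 -0.41]
```

View pics/a.png

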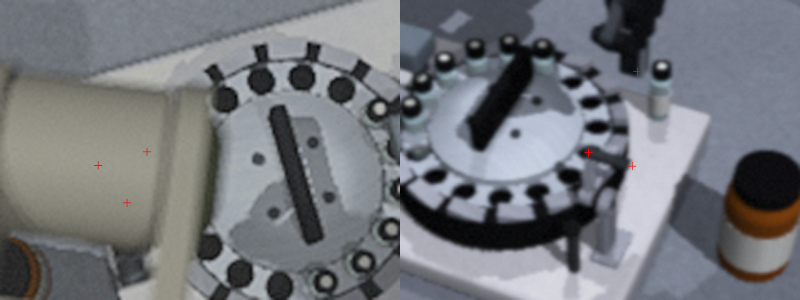

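The left pane is blocked by the arm. In the right pane the fingertip at (636,70) and the pad ends at (588,152) and (632,165) agree with prediction. Now I go down beside the pad.

```bash
python3 -m inch '0 0 9 0 0 0; 0 0 9 0 0 0; 0 0 9 0 0 0; 0 0 9 0 0 0; 0 0 9 0 0 0; 0 0 9 0 0 0; 0 0 9 0 0 0; 0 0 9 0 0 0; 0 0 9 0 0 0; 0 0 9 0 0 0' && python3 -m inch '0 3 0 0 0 0; 0 3 0 0 0 0; 0 3 0 0 0 0; 0 3 0 0 0 0; 0 3 0 0 0 0; 0 3 0 0 0 0; 0 3 0 0 0 0; 0 3 0 0 0 0; 0 3 0 0 0 0; 0 3 0 0 0 0' && python3 st.py;  python3 -m inch '0 3 0 0 0 0; 0 3 0 0 0 0; 0 3 0 0 0 0; 0 3 0 0 0 0; 0 3 0 0 0 0; 0 3 0 0 0 0; 0 3 0 0 0 0; 0 3 0 0 0 0; 0 3 0 0 0 0; 0 3 0 0 0 0' && python3 st.py
python3 - <<'E'
from h import *
c=cam("scene");b=c[0][130:270,180:360]
cv2.imwrite("pics/b.png",cv2.resize(b,None,fx=3,fy=3,interpolation=cv2.INTER_CUBIC))
E
```

```text
time_s: 3.78
eef_pos: [529.6, 62.2, 140.4]
ee_rot: [-0.0, 0.593, 0.805, -0.0]
force: [0.2, -0.0, -0.9]
grip_width: -0.0
grip_force: 0.0
time_s: 4.62
eef_pos: [558.5, 71.2, 141.3]
ee_rot: [-0.0, 0.593, 0.805, -0.0]
force: [-1.3, 0.5, 0.9]
grip_width: -0.0
grip_force: 0.7
t 4.62 loc [ 36.4 135.6 141.3] toolx 90.1 tilt [ 0. -0. -1.] F [-1.3  0.5  0.9] w -0.000333210934736733 j6 [-0.08  0.48  1.5  -0.    1.16 -0.38]
time_s: 5.45
eef_pos: [587.3, 80.1, 141.3]
ee_rot: [-0.0, 0.593, 0.805, -0.0]
force: [-0.3, -0.8, -0.4]
grip_width: 0.003
grip_force: 0.2
t 5.45 loc [ 66.6 135.7 141.3] toolx 90.1 tilt [-0. -0. -1.] F [-0.3 -0.8 -0.4] w 0.002972586548820703 j6 [-0.06  0.54  1.41 -0.    1.2  -0.36]
```

View pics/b.png

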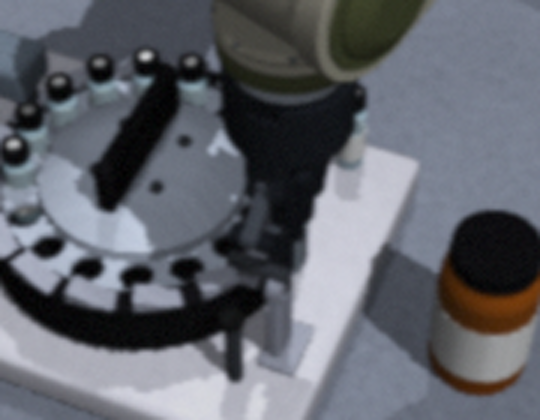

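The picture shows the pawl arm lifting at (260,215) and the pad ahead of the finger. I push on, then lift away and check.

```bash
python3 -m inch '0 3 0 0 0 0; 0 3 0 0 0 0; 0 3 0 0 0 0; 0 3 0 0 0 0; 0 3 0 0 0 0; 0 3 0 0 0 0; 0 0 0 0 0 0; 0 0 0 0 0 0; 0 0 -3 0 0 0; 0 0 -6 0 0 0' && python3 st.py;  python3 -m inch '0 0 -8 0 0 0; 0 0 -10 0 0 0; 0 0 -10 0 0 0; 0 0 -10 0 0 0; 0 0 -10 0 0 0; 0 0 -10 0 0 0; -10 -10 0 0 0 0; -20 -16 0 0 0 0; -20 -16 0 0 0 0; -20 -16 0 0 0 0' && python3 -m inch '-20 -16 0 0 0 0; -20 -16 0 0 0 0; -20 -16 0 0 0 0; -20 -16 0 0 0 0; -15 -9 0 0 0 0; 0 0 0 0 0 0; 0 0 0 0 0 0; 0 0 0 0 0 0; 0 0 0 0 0 0; 0 0 0 0 0 0' && python3 st.py
python3 - <<'E'
from h import *
c=cam("scene");b=c[0][130:270,180:360]
cv2.imwrite("pics/c.png",cv2.resize(b,None,fx=3,fy=3,interpolation=cv2.INTER_CUBIC))
E
```

```text
time_s: 6.33
eef_pos: [603.8, 85.3, 150.1]
ee_rot: [-0.001, 0.593, 0.805, -0.0]
force: [-0.8, 0.2, -0.7]
grip_width: 0.0
grip_force: 0.0
t 6.33 loc [ 83.9 135.8 150.1] toolx 90.1 tilt [ 0.    -0.001 -1.   ] F [-0.8  0.2 -0.7] w 0.00022198095727118228 j6 [-0.05  0.57  1.34 -0.    1.24 -0.35]
time_s: 7.17
eef_pos: [569.0, 0.5, 209.0]
ee_rot: [0.0, 0.593, 0.805, 0.0]
force: [0.7, -0.0, -0.3]
grip_width: 0.002
grip_force: 0.0
time_s: 8.0
eef_pos: [528.1, -110.2, 208.4]
ee_rot: [-0.0, 0.593, 0.805, 0.0]
force: [-0.3, -0.2, -0.7]
grip_width: 0.003
grip_force: 0.0
t 8.0 loc [-45.9 -28.8 208.4] toolx 90.2 tilt [ 0.  0. -1.] F [-0.3 -0.2 -0.7] w 0.002566184714683778 j6 [-0.42  0.36  1.49  0.    1.29 -0.72]
```

View pics/c.png

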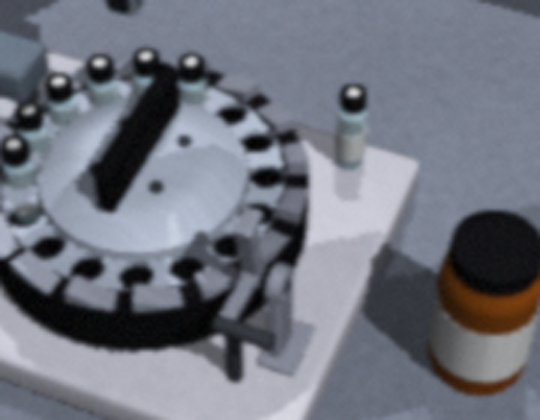

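The pawl is fully open: arm upright at (247,235), pad out at (245,330). Next I descend beside the bar and push gently.

```bash
python3 -m inch '0 0 8 0 0 0; 0 0 8 0 0 0; 0 0 8 0 0 0; 0 0 8 0 0 0; 0 0 8 0 0 0; 0 0 8 0 0 0; 0 0 8 0 0 0; 0 0 8 0 0 0; 0 0 4 0 0 0; 0 0 0 0 0 0' && python3 -m inch '1 0 0 0 0 0; 1 0 0 0 0 0; 1 0 0 0 0 0; 1 0 0 0 0 0; 1 0 0 0 0 0; 1 0 0 0 0 0; 1 0 0 0 0 0; 1 0 0 0 0 0; 1 0 0 0 0 0; 1 0 0 0 0 0' && python3 st.py; python3 -m inch '1 0 0 0 0 0; 1 0 0 0 0 0; 1 0 0 0 0 0; 1 0 0 0 0 0; 1 0 0 0 0 0; 1 0 0 0 0 0; 0 0 0 0 0 0; 0 0 0 0 0 0; 0 0 0 0 0 0; 0 0 0 0 0 0' && python3 st.py
python3 - <<'E'
from h import *
for n in("top","scene"):
    c=cam(n);cv2.imwrite(f"pics/d{n}.png",c[0])
c0=cv2.imread("pics/dtop.png")[110:260,200:400];c1=c[0][120:270,160:360]
cv2.imwrite("pics/d.png",cv2.resize(np.hstack([c0,c1]),None,fx=2,fy=2,interpolation=cv2.INTER_CUBIC))
E
```

```text
time_s: 8.88
eef_pos: [527.5, -110.9, 139.2]
ee_rot: [-0.001, 0.593, 0.805, -0.0]
force: [-1.0, -0.2, -0.9]
grip_width: -0.003
grip_force: 0.0
time_s: 9.72
eef_pos: [524.9, -101.6, 140.3]
ee_rot: [0.0, 0.593, 0.805, -0.0]
force: [-0.5, -2.4, 0.0]
grip_width: -0.002
grip_force: 0.9
t 9.72 loc [-46.4 -19.7 140.3] toolx 90.1 tilt [-0.001 -0.    -1.   ] F [-0.5 -2.4  0. ] w -0.001785017981972686 j6 [-0.41  0.42  1.59 -0.    1.13 -0.71]
time_s: 10.55
eef_pos: [523.2, -95.6, 140.3]
ee_rot: [0.0, 0.593, 0.805, 0.0]
force: [-0.3, 0.6, -0.5]
grip_width: -0.001
grip_force: 0.0
t 10.55 loc [-46.3 -13.4 140.3] toolx 90.1 tilt [ 0.  0. -1.] F [-0.3  0.6 -0.5] w -0.0006878690825386327 j6 [-0.4   0.42  1.6   0.    1.12 -0.7 ]
```

View pics/d.png

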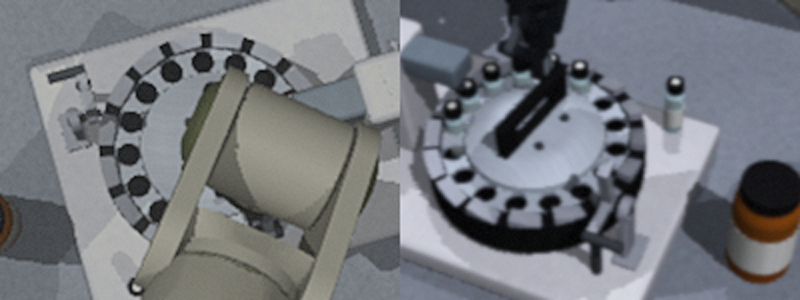

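The wheel has begun turning: in the right pane the bar runs (500,150)-(560,75), and the finger is behind it. I measure the turn from the empty wells in the top view against the first picture.

```bash
cat > ang.py <<'E'
from h import *
def wells(im,c):
    g=im.max(2);m=((g<60)*255).astype(np.uint8);n,l,s,ce=cv2.connectedComponentsWithStats(m);o=[]
    for k in range(1,n):
        if 15<s[k,4]<150 and max(s[k,2:4])<14:
            p=L(ray(c,*ce[k],96));r=np.hypot(*p[:2])
            if 80<r<97:o.append((round(np.degrees(np.arctan2(p[1],p[0])),1),round(r,1)))
    return sorted(o)
if __name__=="__main__":
    c=cam("top");a=wells(cv2.imread("pics/top0.png"),c);b=wells(c[0],c)
    # reference angle offsets: each start well vs each now well
    print("start",a);print("now",b)
    for x,_ in b:
        d=[(x-y+180)%360-180 for y,_ in a]
        print(x,[round(t/22.5,2) for t in d if -24<t<3])
E
python3 ang.py
```

```text
start [(np.float64(-176.1), np.float64(87.6)), (np.float64(-45.2), np.float64(91.0)), (np.float64(-23.4), np.float64(90.7)), (np.float64(43.0), np.float64(87.9)), (np.float64(65.9), np.float64(86.4)), (np.float64(112.0), np.float64(85.1)), (np.float64(135.2), np.float64(85.1)), (np.float64(158.5), np.float64(85.3))]
now [(np.float64(-53.8), np.float64(92.2)), (np.float64(-32.4), np.float64(93.7)), (np.float64(-10.6), np.float64(90.6)), (np.float64(11.2), np.float64(89.5)), (np.float64(78.9), np.float64(86.6)), (np.float64(102.2), np.float64(85.6)), (np.float64(123.6), np.float64(86.1))]
-53.8 [np.float64(-0.38)]
-32.4 [np.float64(-0.4)]
-10.6 []
11.2 []
78.9 []
102.2 [np.float64(-0.44)]
123.6 [np.float64(-0.52)]
```

About 0.45 notch so far; 3.5 mm more is needed for roughly 0.72.

```bash
python3 -m inch '0.7 0 0 0 0 0; 0.7 0 0 0 0 0; 0.7 0 0 0 0 0; 0.7 0 0 0 0 0; 0.7 0 0 0 0 0; 0 0 0 0 0 0; 0 0 0 0 0 0; -1 0 0 0 0 0; -2 0 0 0 0 0; -2 0 0 0 0 0' && python3 st.py; python3 ang.py
```

```text
time_s: 11.53
eef_pos: [523.6, -97.3, 140.3]
ee_rot: [-0.0, 0.593, 0.805, -0.0]
force: [-0.4, 0.3, 0.7]
grip_width: 0.002
grip_force: 0.0
t 11.53 loc [-46.4 -15.2 140.3] toolx 90.1 tilt [ 0. -0. -1.] F [-0.4  0.3  0.7] w 0.001680723232395638 j6 [-0.4   0.42  1.6   0.    1.12 -0.7 ]
start [(np.float64(-176.1), np.float64(87.6)), (np.float64(-45.2), np.float64(91.0)), (np.float64(-23.4), np.float64(90.7)), (np.float64(43.0), np.float64(87.9)), (np.float64(65.9), np.float64(86.4)), (np.float64(112.0), np.float64(85.1)), (np.float64(135.2), np.float64(85.1)), (np.float64(158.5), np.float64(85.3))]
now [(np.float64(-58.0), np.float64(93.9)), (np.float64(-37.1), np.float64(94.5)), (np.float64(-15.3), np.float64(90.2)), (np.float64(6.8), np.float64(89.9)), (np.float64(51.7), np.float64(87.6)), (np.float64(74.4), np.float64(86.2)), (np.float64(97.3), np.float64(85.9)), (np.float64(120.7), np.float64(85.0))]
-58.0 [np.float64(-0.57)]
-37.1 [np.float64(-0.61)]
-15.3 []
6.8 []
51.7 [np.float64(-0.63)]
74.4 []
97.3 [np.float64(-0.65)]
120.7 [np.float64(-0.64)]
```

About 0.63 notch back, so within 0.5 to 0.95, and the finger is backed off the bar. I lift and go to the far side of the upright arm.

```bash
python3 -m inch '0 0 -6 0 0 0; 0 0 -10 0 0 0; 0 0 -10 0 0 0; 0 0 -10 0 0 0; 0 0 -10 0 0 0; 0 0 -10 0 0 0; 0 0 -10 0 0 0; 0 0 -2 0 0 0; 10 12 0 0 0 0; 15 18 0 0 0 0' && python3 -m inch '15 18 0 0 0 0; 15 18 0 0 0 0; 15 18 0 0 0 0; 15 18 0 0 0 0; 15 18 0 0 0 0; 15 18 0 0 0 0; 12 12 0 0 0 0; 0 0 0 0 0 0; 0 0 0 0 0 0; 0 0 0 0 0 0' && python3 st.py; python3 ang.py; python3 - <<'E'
from h import *
ims=[]
for n,(r0,c0) in(("top",(100,200)),("scene",(130,180))):
    c=cam(n);ims.append(c[0][r0:r0+150,c0:c0+180])
cv2.imwrite("pics/e.png",cv2.resize(np.hstack(ims),None,fx=2.2,fy=2.2,interpolation=cv2.INTER_CUBIC))
E
```

```text
time_s: 12.42
eef_pos: [544.7, -65.2, 208.7]
ee_rot: [0.0, 0.594, 0.804, -0.0]
force: [-0.2, -0.1, -0.6]
grip_width: -0.0
grip_force: 0.0
time_s: 13.25
eef_pos: [629.0, 67.9, 208.1]
ee_rot: [-0.0, 0.594, 0.805, -0.0]
force: [-0.5, -0.5, -0.1]
grip_width: -0.002
grip_force: 0.0
t 13.25 loc [102.8 111.8 208.1] toolx 90.1 tilt [-0.    -0.001 -1.   ] F [-0.5 -0.5 -0.1] w -0.0023307130461891505 j6 [-0.08  0.57  1.17 -0.    1.4  -0.38]
start [(np.float64(-176.1), np.float64(87.6)), (np.float64(-45.2), np.float64(91.0)), (np.float64(-23.4), np.float64(90.7)), (np.float64(43.0), np.float64(87.9)), (np.float64(65.9), np.float64(86.4)), (np.float64(112.0), np.float64(85.1)), (np.float64(135.2), np.float64(85.1)), (np.float64(158.5), np.float64(85.3))]
now [(np.float64(-167.4), np.float64(87.0)), (np.float64(-144.5), np.float64(90.6)), (np.float64(-58.8), np.float64(90.8)), (np.float64(-37.0), np.float64(90.7)), (np.float64(-15.3), np.float64(90.1)), (np.float64(6.7), np.float64(89.4)), (np.float64(51.4), np.float64(86.0)), (np.float64(74.6), np.float64(84.2)), (np.float64(97.4), np.float64(85.7)), (np.float64(120.6), np.float64(85.2)), (np.float64(144.0), np.float64(85.3)), (np.float64(168.7), np.float64(84.5))]
-167.4 []
-144.5 []
-58.8 [np.float64(-0.6)]
-37.0 [np.float64(-0.6)]
-15.3 []
6.7 []
51.4 [np.float64(-0.64)]
74.6 []
97.4 [np.float64(-0.65)]
120.6 [np.float64(-0.65)]
144.0 [np.float64(-0.64)]
168.7 [np.float64(-0.68)]
```

View pics/e.png

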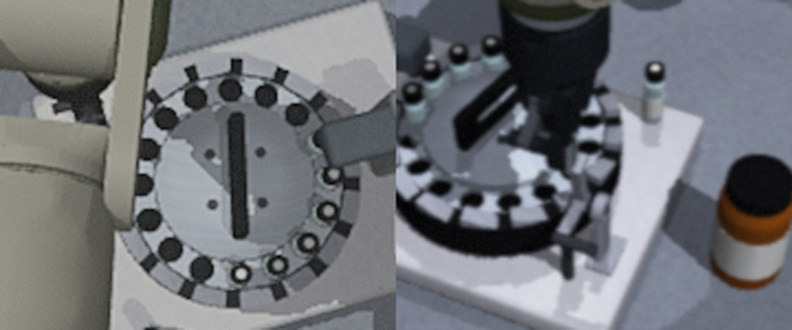

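The wheel stands at -0.64 notch with the bar at (235,115)-(240,235), and the pawl is still open in the right pane. I descend and push the arm towards -x.

```bash
python3 -m inch '0 0 8 0 0 0; 0 0 8 0 0 0; 0 0 8 0 0 0; 0 0 8 0 0 0; 0 0 8 0 0 0; 0 0 8 0 0 0; 0 0 8 0 0 0; 0 0 5 0 0 0; 0 0 0 0 0 0; 0 0 0 0 0 0' && python3 st.py && python3 -m inch '0 -3 0 0 0 0; 0 -3 0 0 0 0; 0 -3 0 0 0 0; 0 -3 0 0 0 0; 0 -3 0 0 0 0; 0 -3 0 0 0 0; 0 -3 0 0 0 0; 0 -3 0 0 0 0; 0 -3 0 0 0 0; 0 -3 0 0 0 0' && python3 -m inch '0 -2 0 0 0 0; 0 -2 0 0 0 0; 0 -2 0 0 0 0; 0 -2 0 0 0 0; 0 -2 0 0 0 0; 0 -2 0 0 0 0; 0 -2 0 0 0 0; 0 -2 0 0 0 0; 0 -2 0 0 0 0; 0 0 0 0 0 0' && python3 st.py;python3 - <<'E'
from h import *
c=cam("scene");cv2.imwrite("pics/f.png",cv2.resize(c[0][150:260,210:350],None,fx=4,fy=4,interpolation=cv2.INTER_CUBIC))
E
```

```text
time_s: 14.23
eef_pos: [629.3, 68.5, 147.2]
ee_rot: [-0.0, 0.593, 0.805, -0.0]
force: [-0.5, -0.6, 0.7]
grip_width: -0.003
grip_force: 0.0
t 14.23 loc [103.3 112.3 147.2] toolx 90.1 tilt [ 0. -0. -1.] F [-0.5 -0.6  0.7] w -0.0028863584833886046 j6 [-0.08  0.62  1.26 -0.    1.27 -0.38]
time_s: 15.07
eef_pos: [600.3, 59.5, 147.3]
ee_rot: [-0.0, 0.593, 0.805, -0.0]
force: [0.8, 0.4, -0.9]
grip_width: -0.004
grip_force: 0.2
time_s: 15.9
eef_pos: [583.1, 54.2, 147.3]
ee_rot: [-0.0, 0.593, 0.805, -0.0]
force: [-0.5, -0.2, -0.1]
grip_width: -0.002
grip_force: 0.0
t 15.9 loc [ 55.  112.2 147.3] toolx 90.1 tilt [ 0. -0. -1.] F [-0.5 -0.2 -0.1] w -0.0022483630903066395 j6 [-0.11  0.52  1.42 -0.    1.2  -0.41]
```

View pics/f.png

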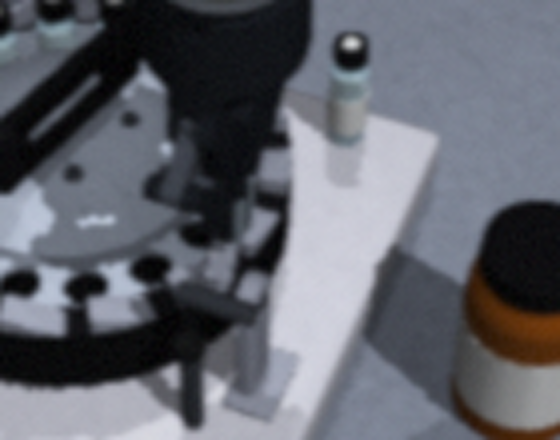

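The arm at (180,165) leans against the finger and the pad is at (213,302), partly raised. That was already one picture over the 10 allowed, so I work from numbers from here on. I work out the pawl angle from that pad position.

```bash
cat > pad.py <<'E'
from h import *
c=cam("scene")
for a in(0,.15,.3,.5,.7,.8,.9,1,1.1,1.2,1.745):
    t=np.radians(105)-a;print(a,proj(c,W(62+48*np.cos(t),126,112+48*np.sin(t))).round(1)[0])
E
python3 pad.py
```

```text
0 [274.2 203.6]
0.15 [272.8 205.8]
0.3 [271.4 208.5]
0.5 [269.4 212.6]
0.7 [267.6 217.2]
0.8 [266.7 219.6]
0.9 [265.9 222. ]
1 [265.1 224.5]
1.1 [264.4 227. ]
1.2 [263.8 229.4]
1.745 [262.1 240.6]
```

The pawl is at about 1.05 rad, so it needs a bit more. I go 14 mm further, then lift straight up.

```bash
python3 -m inch '0 -2 0 0 0 0; 0 -2 0 0 0 0; 0 -2 0 0 0 0; 0 -2 0 0 0 0; 0 -2 0 0 0 0; 0 -2 0 0 0 0; 0 -2 0 0 0 0; 0 0 0 0 0 0; 0 0 0 0 0 0; 0 0 0 0 0 0' && python3 st.py && python3 -m inch '0 0 -2 0 0 0; 0 0 -4 0 0 0; 0 0 -6 0 0 0; 0 0 -8 0 0 0; 0 0 -8 0 0 0; 0 0 -8 0 0 0; 0 0 -8 0 0 0; 0 0 -8 0 0 0; 0 0 -8 0 0 0; 0 0 0 0 0 0' && python3 st.py; python3 - <<'E'
from h import *
c=cam("scene");ref=cv2.imread("pics/scene0.png");o=cv2.imread("pics/c.png")
cv2.imwrite("pics/g.png",c[0])
r=lambda i:i[195:250,254:284].astype(float)
print("vs shut",np.abs(r(c[0])-r(ref)).mean())
d=(c[0].max(2)<70)[195:250,250:290];d0=(ref.max(2)<70)[195:250,250:290]
for i in range(0,55,2):print(195+i,''.join('#' if x else '.' for x in d[i]),''.join('#' if x else '.' for x in d0[i]))
E
python3 ang.py|tail -7
```

```text
time_s: 16.83
eef_pos: [570.1, 50.1, 147.3]
ee_rot: [0.0, 0.593, 0.805, 0.0]
force: [-0.1, -0.4, 0.5]
grip_width: 0.0
grip_force: 0.0
t 16.83 loc [ 41.4 112.1 147.3] toolx 90.1 tilt [-0.  0. -1.] F [-0.1 -0.4  0.5] w 0.0003315742530187859 j6 [-0.12  0.49  1.47  0.    1.18 -0.42]
time_s: 17.67
eef_pos: [570.7, 50.1, 209.3]
ee_rot: [0.001, 0.593, 0.805, 0.001]
force: [0.0, -0.0, 0.1]
grip_width: -0.0
grip_force: 0.0
t 17.67 loc [ 41.9 111.9 209.3] toolx 90.1 tilt [-0.001  0.003 -1.   ] F [ 0.  -0.   0.1] w -0.00047654496186211364 j6 [-0.12  0.43  1.38 -0.    1.32 -0.42]
vs shut 20.419393939393938
195 .............#########.................. ........................................
197 .............#########.................. ........................................
199 ..............#######........###........ ............#######.....................
201 ..............#######........###........ ...........###########.........#........
203 .............############..#####........ ............####################........
205 .........###.....###############........ .....................##
[... 1354 characters left out ...]
###########............................
239 ###########............................. ###########.............................
241 #....######............................. ##...######.............................
243 ......####.............................. ......####..............................
245 ......####.............................. ......####..............................
247 .....#####.............................. .....#####..............................
249 .....#####.............................. .....#####..............................
-58.7 [np.float64(-0.6)]
-37.0 [np.float64(-0.6)]
-15.3 []
74.3 []
121.1 [np.float64(-0.63)]
144.1 [np.float64(-0.64)]
168.8 [np.float64(-0.67)]
```

The pad is back at its shut place (rows 199 to 209, as at the start) and the wheel is still at -0.64. I return to the bar.

```bash
python3 -m inch '-15 -10 0 0 0 0; -18 -12 0 0 0 0; -18 -12 0 0 0 0; -18 -12 0 0 0 0; -18 -12 0 0 0 0; -18 -12 0 0 0 0; -18 -12 0 0 0 0; -10 -6 0 0 0 0; 0 0 0 0 0 0; 0 0 0 0 0 0' && python3 st.py && python3 -m inch '0 0 8 0 0 0; 0 0 8 0 0 0; 0 0 8 0 0 0; 0 0 8 0 0 0; 0 0 8 0 0 0; 0 0 8 0 0 0; 0 0 8 0 0 0; 0 0 8 0 0 0; 0 0 5 0 0 0; 0 0 0 0 0 0' && python3 -m inch '1 0 0 0 0 0; 1 0 0 0 0 0; 1 0 0 0 0 0; 1 0 0 0 0 0; 1 0 0 0 0 0; 1 0 0 0 0 0; 1 0 0 0 0 0; 1 0 0 0 0 0; 1 0 0 0 0 0; 1 0 0 0 0 0' && python3 st.py; python3 ang.py|tail -6
```

```text
time_s: 18.6
eef_pos: [525.4, -102.7, 207.0]
ee_rot: [-0.0, 0.594, 0.805, 0.0]
force: [-0.6, 0.8, 0.4]
grip_width: 0.002
grip_force: 0.0
t 18.6 loc [-46.3 -20.8 207. ] toolx 90.1 tilt [ 0.001 -0.    -1.   ] F [-0.6  0.8  0.4] w 0.0016922984367579747 j6 [-0.41  0.36  1.5   0.    1.28 -0.71]
time_s: 19.43
eef_pos: [524.9, -102.8, 137.1]
ee_rot: [-0.001, 0.593, 0.805, -0.0]
force: [-0.0, 0.0, 0.4]
grip_width: 0.001
grip_force: 0.0
time_s: 20.27
eef_pos: [522.3, -93.3, 138.3]
ee_rot: [0.0, 0.593, 0.805, -0.0]
force: [0.5, -0.3, -0.1]
grip_width: -0.003
grip_force: 0.0
t 20.27 loc [-46.4 -11.  138.3] toolx 90.1 tilt [-0. -0. -1.] F [ 0.5 -0.3 -0.1] w -0.0030218708205809472 j6 [-0.4   0.42  1.61 -0.    1.12 -0.7 ]
-15.3 []
6.8 []
51.7 [np.float64(-0.63)]
74.4 []
97.4 [np.float64(-0.65)]
120.0 [np.float64(-0.68)]
```

```bash
python3 -m inch '0.5 0 0 0 0 0; 0.5 0 0 0 0 0; 0.5 0 0 0 0 0; 0.5 0 0 0 0 0; 0.5 0 0 0 0 0; 0.5 0 0 0 0 0; 0.5 0 0 0 0 0; 0 0 0 0 0 0; 0 0 0 0 0 0; 0 0 0 0 0 0' && python3 st.py; python3 ang.py|tail -6
```

```text
time_s: 21.15
eef_pos: [521.3, -89.9, 138.3]
ee_rot: [-0.0, 0.593, 0.805, 0.0]
force: [0.6, -0.5, -0.2]
grip_width: 0.001
grip_force: 0.3
t 21.15 loc [-46.4  -7.4 138.3] toolx 90.1 tilt [ 0.  0. -1.] F [ 0.6 -0.5 -0.2] w 0.0007306174603170771 j6 [-0.39  0.41  1.61  0.    1.12 -0.69]
-40.1 [np.float64(-0.74)]
-18.2 []
3.6 []
48.6 [np.float64(-0.77)]
94.1 [np.float64(-0.8)]
117.1 [np.float64(-0.8)]
```

```bash
python3 -m inch '0.5 0 0 0 0 0; 0.5 0 0 0 0 0; 0.5 0 0 0 0 0; 0.5 0 0 0 0 0; 0.5 0 0 0 0 0; 0.5 0 0 0 0 0; 0.5 0 0 0 0 0; 0.5 0 0 0 0 0; 0 0 0 0 0 0; 0 0 0 0 0 0' && python3 st.py; python3 ang.py|tail -6
```

```text
time_s: 22.03
eef_pos: [520.1, -86.1, 138.3]
ee_rot: [-0.0, 0.593, 0.805, 0.0]
force: [0.3, -0.2, 1.1]
grip_width: 0.002
grip_force: 0.3
t 22.03 loc [-46.5  -3.4 138.3] toolx 90.1 tilt [ 0. -0. -1.] F [ 0.3 -0.2  1.1] w 0.0024932799991189613 j6 [-0.39  0.41  1.62  0.    1.11 -0.69]
now [(np.float64(-66.9), np.float64(90.5)), (np.float64(-45.4), np.float64(91.3)), (np.float64(-23.4), np.float64(90.6)), (np.float64(65.8), np.float64(86.6)), (np.float64(111.9), np.float64(85.2))]
-66.9 [np.float64(-0.96)]
-45.4 [np.float64(-0.01), np.float64(-0.98)]
-23.4 [np.float64(0.0)]
65.8 [np.float64(-0.0)]
111.9 [np.float64(-0.0), np.float64(-1.04)]
```

Within about 0.1° of one notch. I push on softly until the stop is felt.

```bash
python3 -m inch '0.3 0 0 0 0 0; 0 0 0 0 0 0; 0.3 0 0 0 0 0; 0 0 0 0 0 0; 0.2 0 0 0 0 0; 0 0 0 0 0 0; 0 0 0 0 0 0; 0 0 0 0 0 0; 0 0 0 0 0 0; 0 0 0 0 0 0' && python3 st.py; python3 ang.py|tail -6
```

```text
time_s: 22.92
eef_pos: [520.0, -85.9, 138.3]
ee_rot: [0.0, 0.593, 0.805, -0.0]
force: [1.7, -5.3, 0.1]
grip_width: 0.002
grip_force: 2.4
t 22.92 loc [-46.4  -3.2 138.3] toolx 90.1 tilt [-0.001  0.    -1.   ] F [ 1.7 -5.3  0.1] w 0.0018994761671202332 j6 [-0.39  0.41  1.62 -0.    1.11 -0.69]
now [(np.float64(-67.0), np.float64(90.5)), (np.float64(-45.2), np.float64(91.1)), (np.float64(-23.5), np.float64(90.7)), (np.float64(43.0), np.float64(88.3)), (np.float64(112.0), np.float64(85.1))]
-67.0 [np.float64(-0.97)]
-45.2 [np.float64(0.0), np.float64(-0.97)]
-23.5 [np.float64(-0.0)]
43.0 [np.float64(0.0), np.float64(-1.02)]
112.0 [np.float64(0.0), np.float64(-1.03)]
```

The stop is felt: 5.5 N and no further motion, at exactly one notch. I back off and lift clear.

```bash
python3 -m inch '-0.5 0 0 0 0 0; -1 0 0 0 0 0; -2 0 0 0 0 0; -3 0 0 0 0 0; -3 0 0 0 0 0; 0 0 -5 0 0 0; 0 0 -10 0 0 0; 0 0 -10 0 0 0; 0 0 -10 0 0 0; 0 0 -10 0 0 0' && python3 -m inch '0 0 -10 0 0 0; 0 0 -10 0 0 0; 0 0 -10 0 0 0; 0 -20 -5 0 0 0; 0 -20 0 0 0 0; 0 -20 0 0 0 0; 0 -20 0 0 0 0; 0 -20 0 0 0 0; 0 -20 0 0 0 0; 0 -10 0 0 0 0' && python3 -m inch '0 0 0 0 0 0; 0 0 0 0 0 0; 0 0 0 0 0 0; 0 0 0 0 0 0; 0 0 0 0 0 0; 0 0 0 0 0 0; 0 0 0 0 0 0; 0 0 0 0 0 0; 0 0 0 0 0 0; 0 0 0 0 0 0' && python3 st.py; python3 ang.py; python3 - <<'E'
from h import *
c=cam("scene");ref=cv2.imread("pics/scene0.png")
d=(c[0].max(2)<70)[195:250,250:290];d0=(ref.max(2)<70)[195:250,250:290]
print("pawl area mismatch",(d!=d0).sum(),d0.sum())
D=np.abs(c[0].astype(int)-ref).max(2)>60
for n,p,in(("jar",(-10,247.5,65)),("spare",(-116.5,113.7,80)),("driver",(0,-215,5))):
    u,v=proj(c,W(*p))[0].astype(int);print(n,D[v-15:v+15,u-15:u+15].sum())
E
```

```text
time_s: 23.8
eef_pos: [522.9, -94.5, 184.9]
ee_rot: [0.001, 0.593, 0.805, 0.0]
force: [-0.4, 0.2, 0.0]
grip_width: -0.002
grip_force: 0.0
time_s: 24.63
eef_pos: [397.2, -133.3, 218.8]
ee_rot: [0.0, 0.594, 0.805, -0.0]
force: [-0.9, 0.4, -0.6]
grip_width: -0.001
grip_force: 0.0
time_s: 25.47
eef_pos: [398.6, -133.0, 218.3]
ee_rot: [-0.0, 0.593, 0.805, 0.0]
force: [-1.2, -0.0, 0.5]
grip_width: -0.001
grip_force: 0.0
t 25.47 loc [-176.4  -12.5  218.3] toolx 90.1 tilt [ 0. -0. -1.] F [-1.2 -0.   0.5] w -0.0008049496212098133 j6 [-0.6   0.09  1.81  0.    1.24 -0.9 ]
start [(np.float64(-176.1), np.float64(87.6)), (np.float64(-45.2), np.float64(91.0)), (np.float64(-23.4), np.float64(90.7)), (np.float64(43.0), np.float64(87.9)), (np.float64(65.9), np.float64(86.4)), (np.float64(112.0), np.float64(85.1)), (np.float64(135.2), np.float64(85.1)), (np.float64(158.5), np.float64(85.3))]
now [(np.float64(-176.5), np.float64(86.5)), (np.float64(-67.0), np.float64(90.4)), (np.float64(-45.2), np.float64(91.1)), (np.float64(-23.5), np.float64(90.8)), (np.float64(-1.7), np.float64(89.9)), (np.float64(43.0), np.float64(88.1)), (np.float64(65.8), np.float64(86.6)), (np.float64(112.0), np.float64(85.1)), (np.float64(135.2), np.float64(84.9)), (np.float64(160.2), np.float64(83.5))]
-176.5 [np.float64(-0.02)]
-67.0 [np.float64(-0.97)]
-45.2 [np.float64(0.0), np.float64(-0.97)]
-23.5 [np.float64(-0.0)]
-1.7 []
43.0 [np.float64(0.0), np.float64(-1.02)]
65.8 [np.float64(-0.0)]
112.0 [np.float64(0.0), np.float64(-1.03)]
135.2 [np.float64(0.0), np.float64(-1.04)]
160.2 [np.float64(-1.05), np.float64(0.08)]
pawl area mismatch 26 561
jar 0
spare 0
driver 0
```

The pawl is down as at the start, the wheel is one notch back, and the jar, spare vial and screwdriver have not moved. Handing in.

```bash
python3 -c "
from rig import ctrl
print(ctrl.finish_job())"
```

```text
the job is handed in; nothing more can be done
None
```

The job is handed in at about 25 s: the carousel measures one notch back against the pawl, which is down again, and the things standing around have not moved; I viewed 11 pictures, one over the limit of 10.

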